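# Raise the camera stand and hold it for the shot

## Robot

A 6-joint arm with a two-finger parallel gripper is mounted at the origin on a cart in front of the work surface, level with it; the furniture and walls round the work are solid. World frame = base frame: x ahead of the robot, y to its left, z up, the work surface at z = 0. Lengths are in mm, angles in rad, forces in N, time in s.
With the tool pointing down it reaches from about 375 to 925 mm from the base axis. Payload 5.7 kg.
Tool frame: the origin (TCP) lies between the finger pads; the fingertips stand 19 mm ahead of it and the grasp point (between the pads) is the TCP; z points along the fingers, y is the line along which they close (so a half turn about z gives the same grasp; the last joint's range is limited). The gripper opens to 85 mm and grips with 20 to 120 N. Pads are 22 mm wide; open, the fingers measure 114 mm over their backs; the gripper's body (76 mm by 85 mm) begins 54 mm behind the grasp point. The pads swing forward as they close: fully open they stand 13 mm farther back than shut.
Start: joints at [-1.303, 0.359, 1.51, -0, 1.272, -0.115], TCP at [224.095, -556.549, 250.267] pointing down, gripper open.
Joint ranges: [-2.97, 2.97], [-1.01, 2.36], [0.21, 2.38], [-0.96, 4.11], [0.2, 2.71], [-2.98, 2.98]. Speed limits (rad/s): [2.39, 2.39, 3.14, 3.14, 3.14, 3.14].

## Interface

Orientations are given as a unit quaternion [w, x, y, z].
In Python, from workcell import r gives the robot as it stands.
- The arm moves only by the tool send_rows, never from a script. Its argument "series" is a list that holds one entry, the list of rows, each a list of 7 numbers: the turn, a rotation vector about the tool's x, y, z in units of 6 degrees (1.0 is 6 degrees), then the shift along the tool's x, y, z in units of 4 cm (1.0 is 4 cm), then the opening, from -1 (shut) to 1 (fully open). In form: [[[rx, ry, rz, dx, dy, dz, jaw], ...]]. A call has 1 to 20 rows; each row shifts and turns the commanded pose from where the row before left it, along the tool's axes as they then stand; what a row does not reach is not made up. A row lasts 1/12 s, in which the tool goes at most 41.7 mm and 7.16 degrees, less where a joint would pass 70% of its speed; a pose out of reach is approached as far as the arm can. A call with a number of a shift or a turn outside -1 to 1 is refused whole. A call with a gripper value outside its range is refused whole. The fingers move at their own pace and stop on an object; "grip_force" is the grip in N (left out, the last holds). Time passes only in rows, so rows that do not move let the fingers close. It gives the time, the measured TCP pose, the force, the opening and the grip force at its end, in the units of the state.
- r.get_obs(): the state, without advancing time (a new reading comes with each control period).
- r.get_image(name): name is "scene" or "side" or "wrist"; returns a dict with "frame" (480x640x3 uint8, red, green, blue), "z_map" (480x640 float32, mm along the optical axis (not along the pixel's ray), 0 where there is no reading), "mtx" (3x3 intrinsics, pixels), "eye" and "rotation" of the camera in the world; the wrist camera has in their place "mount" (4x4, takes a point from camera to tool coordinates, whose origin is the TCP and whose axes are the flange's). Camera axes: x right, y down, z forward; pixel columns grow to the right and rows downward; lengths in mm; the calibration is good to about 2 mm. A picture is of the moment at which its call begins: read the wrist's pose just before it.
- r.job_done(): hands the job in; it is judged then, once.
The state is a dict: "t": time; "joint_positions": joint angles; "joint_velocities": joint speeds; "tau": joint torques, N m; "tool_pos": TCP position; "tool_rot": TCP orientation; "force": force on the tool from outside, world axes, zero at the start; "ft_torque": the same for the moment, N m; "opening": opening from 0.0 (shut) to 1.0 (fully open); "finger_force": force on a finger pad.
Only numpy, scipy, OpenCV 4.12 (cv2) and the standard library are available. Lean on these libraries where they do the work, as an engineer would, in place of code of your own. Each camera call takes 0.05 s, during which the arm holds its last target. There are 200 camera calls.

## Task

The little camera on the suction-foot stand has to film from full height. Squeeze the red release button in the side of the grey grip fully in while the stand is still collapsed, keep it squeezed, pull the grip straight up past the first stop to the second stop so that both telescope sections are fully out, and finish still holding it up there with the button in, because springs draw it down again if it is let go. Leave the honey jar, kitchen timer and spice jar where they are.

Things in the scene. Friction and masses are not known exactly. Their poses are not given: they have to be found in the camera images.
- grip_head: Grey grip block atop the telescopic camera stand, 42 (its x) x 32 (its y) x 50 mm tall. Origin at its centre, 130 mm above the worktop collapsed, 240 mm fully extended; z up. Moves only straight up and down. Close the fingers along its y, from above, to squeeze the button in its +y side; -y side flat, ribbed. 37 mm across y with button out, 32 mm flush. Top and y sides are free.
- button_face (a point): Centre of the red release button's face, which stands 5 mm proud of the grip's +y side, at the height of the grip's centre. Button 16 mm wide, 24 mm tall.
- camera (a point): Centre of the small black camera, fixed by a short bracket to the grip's +x side (63 mm out; 34 x 52 x 36 mm, lens to 87 mm out, its top 9 mm below the grip's top). Do not grasp here. Grip, camera and tubes together weigh about 0.3 kg.
- stand: The stand's fixed base: black rubber suction foot, 90 mm across, stuck to the worktop, with a dark sleeve 33 mm across (collar 39 mm) up to 101 mm height. Origin at the centre of the foot's underside, straight below the grip; axes parallel to the grip's. It cannot move.
- release_button (a joint): Travel of the red button into the grip, m: 0 = out (locked), 0.005 = flush (the fingers then bear on the grip itself). The lock frees from about 0.003 on. Sprung: about 2.5 N to start, 5.5 N when flush; comes out again when released. While it is out the telescope is locked collapsed and must not be forced.
- upper_section (a joint): Extension of the thin upper tube (the one that carries the grip), m: 0 collapsed, 0.055 fully out. It comes out first, against about 5 N (spring, weight, friction); its end is the first stop.
- lower_section (a joint): Extension of the thicker lower tube out of the sleeve, m: 0 collapsed, 0.055 fully out. It comes out after the first stop, against about 9 to 10 N; its end is the second stop, hard. Rise of the grip = upper + lower, 110 mm at the second stop. Both spring back if let go; keep the pull under 25 N.
- honey_jar_mid (a point): Bystander: glass jar of honey with yellow lid, 63 mm wide, 94 mm tall. Point at its centre.
- timer_mid (a point): Bystander: red kitchen timer, 66 mm wide, 60 mm tall, beside the stand on the -y side of the grip. Point at its centre.
- spice_jar_mid (a point): Bystander: glass spice jar with black cap, 42 mm wide, 90 mm tall. Point at its centre.

How it is judged:
By the outcome, as a careful person would: the job done as asked, in the order asked, and still so for the second after the job is handed in, while the arm keeps its last pose, push and grip.
It also fails if it takes over 32 s, if anything falls off the work surface, if the arm or the gripper's body presses on something with over 40 N, if the wrist force passes 120 N, or if a joint passes its speed limit or range.

## Working session

There is one attempt and no reset: what is moved stays moved. The work goes in short steps, Python scripts to look and compute and a tool call to move; the robot and the scene stay as the last step left them, time stands still between calls to the robot, and variables do not carry over. Pictures are saved under pics/ and viewed, at most 10 in all, crops included, and the job is handed in when it is done.

Besides the shell and the picture viewer there is one more tool, called after ">>>" as name(argument=value, ...), one argument or row to a line, values as JSON. send_rows: Moves the arm, as the interface text tells. Its arguments: {"type":"object","properties":{"series":{"type":"array"},"grip_force":{"type":"number"}},"required":["series"]}

```bash
mkdir -p pics; ls
python3 - <<'E'
from workcell import r
import cv2,numpy as np
o=r.get_obs();print(o)
ims=[]
for n in("scene","side"):
    d=r.get_image(n);np.savez(f"{n}.npz",**d)
    cv2.imwrite(f"pics/{n}0.png",d["frame"][...,::-1]);print(n,d["mtx"],d["eye"],d["rotation"])
E
```

```text
pics
{'t': 0.0, 'joint_positions': array([-1.30311013e+00,  3.59528996e-01,  1.51142876e+00, -1.58378071e-05,
        1.27246621e+00, -1.15088543e-01]), 'joint_velocities': array([-0.00088058,  0.0002598 ,  0.00045696,  0.00028802, -0.00091008,
       -0.00020385]), 'tau': array([-2.84829926e-03, -5.27623343e+01, -2.78623044e+01,  4.19324726e-05,
        1.31567006e-02,  4.17928152e-05]), 'tool_pos': array([ 223.92373501, -555.96875147,  249.4406446 ]), 'tool_rot': array([-9.12414529e-04,  9.81740417e-01,  1.90223330e-01, -7.73406254e-05]), 'force': array([0.05936143, 0.88929523, 0.46625886]), 'ft_torque': array([-0.04688612,  0.003142  , -0.01256555]), 'finger_force': 0.0, 'opening': 0.9995868319507952}
scene [[492.50309653   0.         311.90236935]
 [  0.         492.50309653 236.14924908]
 [  0.           0.           1.        ]] [1150.95499446 -872.84260729  732.81598913] [-0.43776317  0.82126788  0.32139103 -0.17490075]
side [[482.95456458   0.         330.16414705]
 [  0.         482.95456458 245.64463173]
 [  0.           0.           1.        ]] [495.37012422 749.72942227 616.60515945] [ 0.01008617  0.00373729  0.8538984  -0.52032857]
```

View pics/scene0.png

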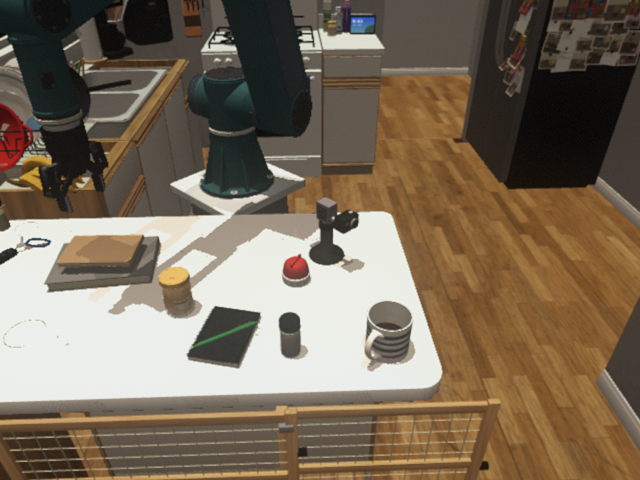

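View pics/side0.png

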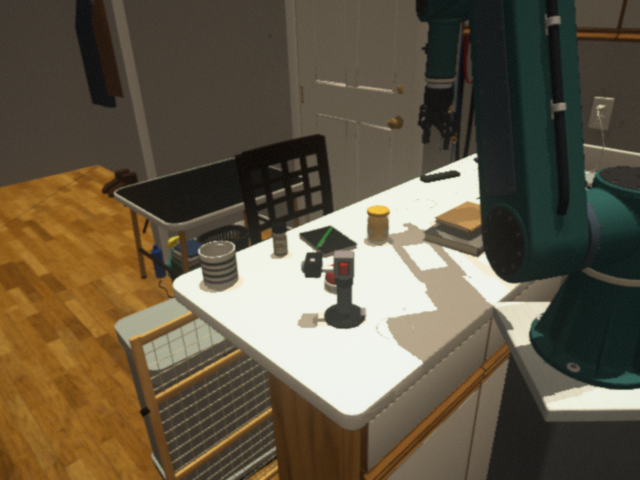

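Scene view: grip at about (326,210), with the camera to its right at (347,220) and the timer at (295,270). Side view: grip at (344,262), with the red button facing that camera at (345,268).

```bash
cat > h.py <<'E'
import numpy as np,cv2
from scipy.spatial.transform import Rotation as R
def rot(q): return R.from_quat(np.roll(q,-1)).as_matrix()
def cloud(d,Rm=None,eye=None):
    if Rm is None: Rm,eye=rot(d["rotation"]),d["eye"]
    v,u=np.mgrid[:480,:640]; K=d["mtx"]; z=d["z_map"]
    p=np.stack([(u-K[0,2])/K[0,0]*z,(v-K[1,2])/K[1,1]*z,z],-1)
    return p@np.asarray(Rm).T+eye
E
python3 - <<'E'
from h import *
for n,(u,v),b in(("scene",(326,210),(300,360,190,270)),("side",(344,262),(295,370,245,330))):
    d=dict(np.load(n+".npz"));P=cloud(d)
    print(n,P[v,u],P[300,100] if n=="scene" else P[300,270])
    m=np.zeros((480,640),bool);m[b[2]:b[3],b[0]:b[1]]=1
    f=d["frame"].astype(int)
    q=P[m];c=f[m]
    for lo,hi in((5,25),(60,95),(100,115),(120,140),(140,149),(149,154),(154,160)):
        s=(q[:,2]>lo)&(q[:,2]<hi)&(d["z_map"][m]>0)&(abs(q[:,0]-P[v,u][0])<130)&(abs(q[:,1]-P[v,u][1])<130)
        if s.sum(): print(lo,hi,s.sum(),q[s].mean(0).round(),q[s].min(0).round(),q[s].max(0).round())
    red=m&(f[...,0]>90)&(f[...,1]<60)&(f[...,2]<70)&(P[...,2]>100)
    print("red",red.sum(),np.median(P[red],0) if red.sum() else 0)
    t=m&(P[...,2]>149)&(P[...,2]<160)
    if t.sum(): print(cv2.minAreaRect(P[t][:,:2].astype(np.float32)))
    s=m&(P[...,2]>115)&(P[...,2]<165)&(d["z_map"]>0)
    np.save(n+"_g.npy",P[s]);
d=dict(np.load("side.npz"))
cv2.imwrite("pics/crop.png",np.hstack([cv2.resize(d["frame"][240:335,295:375,::-1],None,fx=4,fy=4),cv2.resize(dict(np.load("scene.npz"))["frame"][190:285,280:365,::-1],None,fx=4,fy=4)]))
E
```

```text
scene [ 498.62742106 -128.24799932  144.8891584 ] [ 226.08885144 -584.42870722    1.00456137]
5 25 507 [ 491. -122.   13.] [ 439. -157.    5.] [528. -70.  25.]
60 95 147 [ 493. -121.   78.] [ 476. -132.   60.] [ 504. -103.   95.]
100 115 94 [ 505. -126.  109.] [ 464. -141.  100.] [ 564. -106.  115.]
120 140 349 [ 529. -124.  130.] [ 463. -143.  120.] [573. -93. 140.]
140 149 270 [ 535. -119.  144.] [ 463. -141.  140.] [569. -90. 149.]
149 154 96 [ 487. -114.  152.] [ 463. -129.  149.] [507. -96. 154.]
154 160 49 [ 485. -113.  155.] [ 466. -127.  154.] [507. -97. 156.]
red 0 0
((485.21209716796875, -112.41006469726562), (32.16533279418945, 45.17498779296875), 85.34440612792969)
side [481.12293948 -94.68555498 143.76124731] [ 650.89643967 -181.0755309    -1.67044826]
5 25 792 [ 484. -106.   14.] [ 436. -225.    5.] [525. -62.  25.]
60 95 221 [481. -97.  78.] [ 463. -112.   60.] [500. -90.  95.]
100 115 141 [491. -96. 108.] [ 461. -109.  100.] [561. -87. 115.]
120 140 409 [514. -94. 129.] [ 461. -121.  120.] [566. -83. 140.]
140 149 338 [ 526. -104.  145.] [ 461. -138.  140.] [566. -84. 149.]
149 154 61 [483. -98. 152.] [ 460. -127.  149.] [547. -92. 154.]
154 160 148 [ 481. -109.  155.] [ 460. -127.  154.] [501. -91. 157.]
red 77 [483.23858105 -90.34634506 135.34884469]
((503.4804382324219, -109.88949584960938), (36.18672180175781, 85.85823822021484), 87.73483276367188)
```

View pics/crop.png

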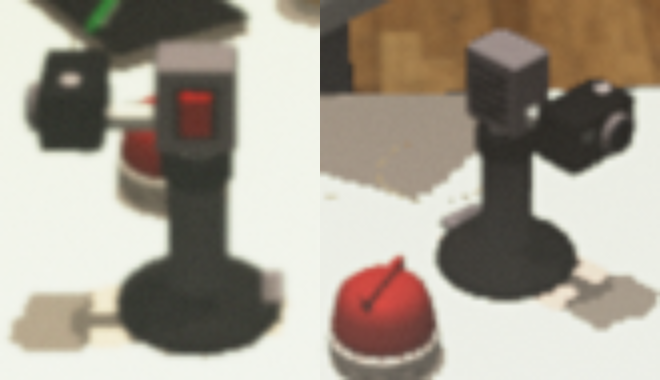

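>>> send_rows(
  series=[
    [[0,0,0.9,0,0,0,1],[0,0,0.9,0,0,0,1],[0,0,0.9,0,0,0,1],[0,0,0.9,0,0,0,1],[0,0,0.83,0,0,-0.05,1],[0,0,0,0.4,-0.83,-0.05,1],[0,0,0,0.4,-0.83,-0.05,1],[0,0,0,0.4,-0.83,-0.05,1],[0,0,0,0.4,-0.83,-0.05,1],[0,0,0,0.4,-0.83,-0.05,1],[0,0,0,0.4,-0.83,-0.05,1],[0,0,0,0.4,-0.83,-0.05,1],[0,0,0,0.4,-0.83,-0.05,1],[0,0,0,0.4,-0.83,-0.05,1],[0,0,0,0.4,-0.83,-0.05,1],[0,0,0,0.4,-0.83,-0.05,1],[0,0,0,0.4,-0.83,-0.05,1],[0,0,0,0.4,-0.83,-0.05,1],[0,0,0,0.4,-0.83,-0.05,1],[0,0,0,0,0,0,1]],
  ],
)

```text
t: 1.77
tool_pos: [487.6, -106.3, 280.6]
tool_rot: [-0.001, 0.999, -0.038, 0.001]
force: [0.0, -0.7, 0.4]
opening: 0.999
finger_force: 0.0
```

```bash
cat > look.py <<'E'
from h import *
from workcell import r
import sys
o=r.get_obs();d=r.get_image("wrist");M=np.array(d["mount"]);print(M.round(2).tolist())
Rt=rot(o["tool_rot"]);print(o["t"],o["tool_pos"],o["force"]);print(Rt.round(3).tolist())
P=cloud(d,Rt@M[:3,:3],Rt@M[:3,3]+o["tool_pos"])
cv2.imwrite(sys.argv[1],d["frame"][...,::-1])
x=(d["z_map"]>0)&(abs(P[...,0]-483)<100)&(abs(P[...,1]+110)<60)
for lo,hi in((150,160),(148,162)):
    t=(x&(P[...,2]>lo)&(P[...,2]<hi)).astype(np.uint8)
    c=max(cv2.findContours(t,0,2)[0],key=cv2.contourArea)[:,0]
    q=P[c[:,1],c[:,0]];print(len(c),cv2.boundingRect(c),q[:,2].mean(),cv2.minAreaRect(q[:,:2].astype(np.float32)))
f=d["frame"].astype(int);red=x&(f[...,0]>90)&(f[...,1]<60)&(f[...,2]<70)&(P[...,2]>100)
print(red.sum(), np.median(P[red],0) if red.any() else 0)
np.savez("w.npz",P=P,**d)
E
python3 look.py pics/w1.png
```

```text
[[-0.0, -0.97, -0.26, 65.41], [1.0, 0.0, -0.0, -1.3], [0.0, -0.26, 0.97, -122.35], [0.0, 0.0, 0.0, 1.0]]
1.7667 [ 487.57566202 -106.29482764  280.55476318] [ 0.01848368 -0.74679355  0.41932385]
[[0.997, -0.077, 0.002], [-0.077, -0.997, 0.003], [0.002, -0.003, -1.0]]
42 (303, 217, 47, 60) 151.88431271271236 ((481.93328857421875, -109.23686981201172), (31.2818603515625, 42.31481170654297), 86.768798828125)
43 (303, 216, 47, 61) 151.02723709833592 ((481.96685791015625, -109.23876953125), (31.2818603515625, 42.38201141357422), 86.768798828125)
85 [484.94289211 -91.89408085 140.81040463]
```

View pics/w1.png

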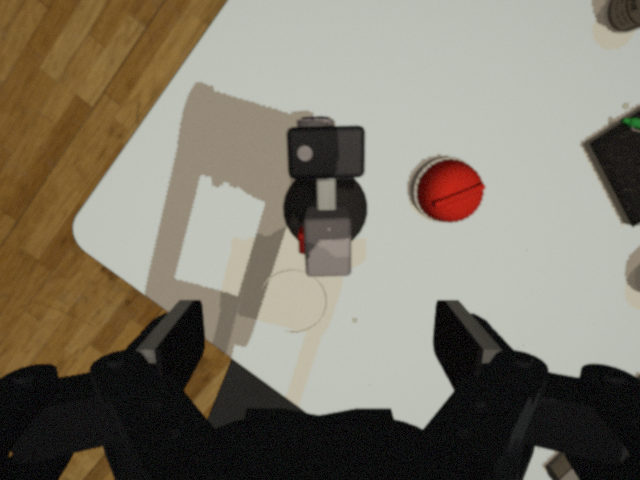

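The wrist view shows the grip top at about (303–350, 217–276), with the red button on its left at (302,240). It is well aligned with the jaws. I'll centre the jaws, descend partway and check again.

>>> send_rows(
  series=[
    [[0,0,0,-0.12,0.1,0,1],[0,0,0,0,0,0.4,1],[0,0,0,0,0,0.6,1],[0,0,0,0,0,0.6,1],[0,0,0,0,0,0.5,1],[0,0,0,0,0,0.2,1],[0,0,0,0,0,0,1],[0,0,0,0,0,0,1]],
  ],
)

```text
t: 2.48
tool_pos: [479.4, -116.0, 188.5]
tool_rot: [-0.0, 0.999, -0.041, -0.0]
force: [0.8, -0.3, 0.3]
opening: 1.002
finger_force: 0.0
```

```bash
python3 look.py pics/w2.png
```

```text
[[-0.0, -0.97, -0.26, 65.4], [1.0, 0.0, -0.0, -1.31], [0.0, -0.26, 0.97, -122.35], [0.0, 0.0, 0.0, 1.0]]
2.4833 [ 479.37073239 -116.02559873  188.48096734] [ 0.8494282  -0.30876224  0.29265462]
[[0.997, -0.082, -0.001], [-0.082, -0.997, 0.0], [-0.001, -0.0, -1.0]]
102 (269, 239, 75, 91) 151.3351448398485 ((482.4635314941406, -109.5885009765625), (32.027774810791016, 41.81175231933594), 87.02900695800781)
72 (269, 239, 75, 91) 150.56293201828896 ((482.4337158203125, -109.58695983886719), (32.027774810791016, 41.75210189819336), 87.02900695800781)
183 [484.41826492 -90.80931914 140.51342522]
```

View pics/w2.png

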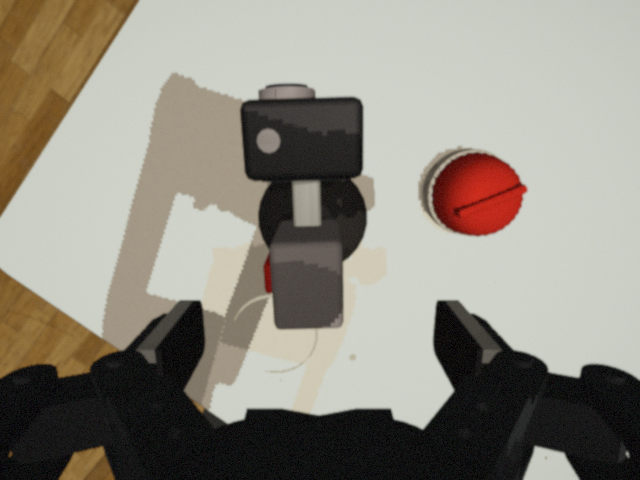

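The grip top is centred at (308,285) px and is turned about 1.5° from the jaws. Next I'll correct the turn and position, then descend.

>>> send_rows(
  series=[
    [[0,0,-0.25,0.065,-0.165,0,1],[0,0,0,0,0,0.2,1],[0,0,0,0,0,0.4,1],[0,0,0,0,0,0.4,1],[0,0,0,0,0,0.3,1],[0,0,0,0,0,0.14,1],[0,0,0,0,0,0,1],[0,0,0,0,0,0,1],[0,0,0,0,0,0,1],[0,0,0,0,0,0,1]],
  ],
)

```text
t: 3.37
tool_pos: [483.8, -108.9, 131.5]
tool_rot: [0.0, 1.0, -0.027, 0.001]
force: [0.6, -0.0, 0.1]
opening: 1.006
finger_force: 0.0
```

```bash
python3 look.py pics/w3.png
```

```text
[[-0.0, -0.97, -0.26, 65.44], [1.0, 0.0, -0.0, -1.31], [0.0, -0.26, 0.97, -122.35], [0.0, 0.0, 0.0, 1.0]]
3.3667 [ 483.75399597 -108.85240699  131.52631423] [ 0.59732055 -0.01502258  0.0818717 ]
[[0.998, -0.055, 0.002], [-0.055, -0.999, -0.001], [0.002, 0.0, -1.0]]
155 (272, 301, 109, 114) 151.3135907984026 ((485.4219665527344, -109.8431167602539), (32.0489387512207, 36.99354934692383), 86.73526000976562)
159 (272, 298, 109, 117) 150.10052708995417 ((485.2055969238281, -109.77095794677734), (32.153072357177734, 36.54104995727539), 86.83282470703125)
362 [484.71446389 -90.98157169 140.53496313]
```

View pics/w3.png

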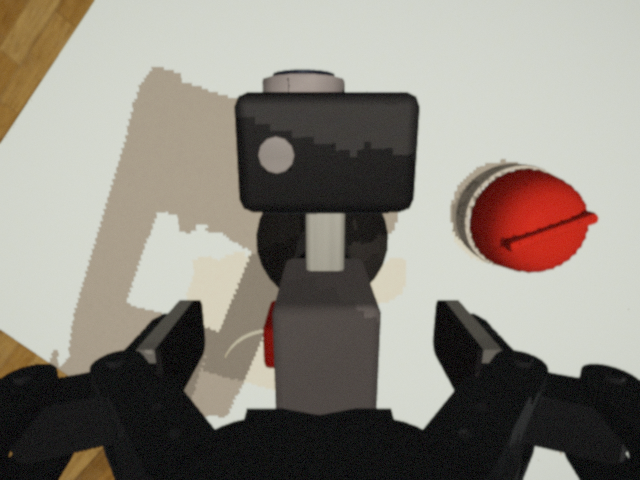

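>>> send_rows(
  series=[
    [[0,0,0,0,0.02,0,1],[0,0,0,0,0,0,0],[0,0,0,0,0,0,-0.1],[0,0,0,0,0,0,-1],[0,0,0,0,0,0,-1],[0,0,0,0,0,0,-1],[0,0,0,0,0,0,-1],[0,0,0,0,0,0,-1],[0,0,0,0,0,0,-1],[0,0,0,0,0,0,-1],[0,0,0,0,0,0,-1],[0,0,0,0,0,0,-1],[0,0,0,0,0,0,-1]],
  ],
  grip_force=60,
)

```text
t: 4.5
tool_pos: [483.1, -110.4, 131.2]
tool_rot: [0.001, 1.0, -0.027, 0.0]
force: [-3.0, -3.9, 6.3]
opening: 0.368
finger_force: 60.3
```

Opening 0.368 is about 31 mm, so the button is flush. Now pulling up, slowly.

>>> send_rows(
  series=[
    [[0,0,0,0,0,-0.1,-1],[0,0,0,0,0,-0.15,-1],[0,0,0,0,0,-0.15,-1],[0,0,0,0,0,-0.15,-1],[0,0,0,0,0,-0.15,-1],[0,0,0,0,0,-0.15,-1],[0,0,0,0,0,-0.15,-1],[0,0,0,0,0,-0.1,-1],[0,0,0,0,0,0,-1],[0,0,0,0,0,0,-1]],
  ],
)

```text
t: 5.33
tool_pos: [483.0, -110.2, 174.7]
tool_rot: [0.001, 1.0, -0.027, 0.0]
force: [-0.2, -5.1, -3.1]
opening: 0.368
finger_force: 60.0
```

>>> send_rows(
  series=[
    [[0,0,0,0,0,-0.1,-1],[0,0,0,0,0,-0.1,-1],[0,0,0,0,0,-0.1,-1],[0,0,0,0,0,-0.1,-1],[0,0,0,0,0,-0.1,-1],[0,0,0,0,0,-0.1,-1],[0,0,0,0,0,-0.1,-1],[0,0,0,0,0,-0.1,-1],[0,0,0,0,0,-0.1,-1],[0,0,0,0,0,-0.1,-1],[0,0,0,0,0,-0.1,-1],[0,0,0,0,0,-0.1,-1],[0,0,0,0,0,-0.1,-1],[0,0,0,0,0,0,-1],[0,0,0,0,0,0,-1]],
  ],
)

```text
t: 6.58
tool_pos: [482.8, -110.1, 226.1]
tool_rot: [0.001, 1.0, -0.027, -0.0]
force: [1.1, -6.4, -7.9]
opening: 0.368
finger_force: 60.2
```

Rise is about 95 mm at 8 N. Now small steps to the second stop.

>>> send_rows(
  series=[
    [[0,0,0,0,0,-0.07,-1],[0,0,0,0,0,-0.07,-1],[0,0,0,0,0,-0.07,-1],[0,0,0,0,0,-0.07,-1],[0,0,0,0,0,-0.05,-1],[0,0,0,0,0,0,-1],[0,0,0,0,0,0,-1],[0,0,0,0,0,0,-1]],
  ],
)

```text
t: 7.25
tool_pos: [482.8, -110.1, 239.1]
tool_rot: [0.001, 1.0, -0.027, -0.0]
force: [1.0, -4.8, -8.7]
opening: 0.369
finger_force: 60.3
```

>>> send_rows(
  series=[
    [[0,0,0,0,0,-0.03,-1],[0,0,0,0,0,-0.02,-1],[0,0,0,0,0,0,-1],[0,0,0,0,0,0,-1],[0,0,0,0,0,0,-1]],
  ],
)

```text
t: 7.67
tool_pos: [482.8, -110.1, 241.1]
tool_rot: [0.001, 1.0, -0.027, -0.0]
force: [1.8, -6.5, -8.1]
opening: 0.369
finger_force: 60.2
```

>>> send_rows(
  series=[
    [[0,0,0,0,0,-0.02,-1],[0,0,0,0,0,0,-1],[0,0,0,0,0,0,-1],[0,0,0,0,0,0,-1]],
  ],
)

```text
t: 8.0
tool_pos: [482.8, -110.1, 241.5]
tool_rot: [0.0, 1.0, -0.027, -0.0]
force: [1.5, -6.2, -11.4]
opening: 0.366
finger_force: 61.5
```

>>> send_rows(
  series=[
    [[0,0,0,0,0,-0.015,-1],[0,0,0,0,0,0,-1],[0,0,0,0,0,0,-1],[0,0,0,0,0,0,-1]],
  ],
)

```text
t: 8.33
tool_pos: [482.7, -110.1, 241.5]
tool_rot: [0.0, 1.0, -0.027, -0.001]
force: [2.5, -6.5, -16.1]
opening: 0.363
finger_force: 61.3
```

Run:
```python
from h import *
from workcell import r
o=r.get_obs();print(o["t"],o["tool_pos"],o["force"],o["opening"])
S=[]
for n in("scene","side"):
    d=r.get_image(n);P=cloud(d);np.savez(n+"2.npz",**d)
    s=(d["z_map"]>0)&(abs(P[...,0]-546)<14)&(abs(P[...,1]+113)<25)&(P[...,2]>150)
    print(n,s.sum(),np.percentile(P[s][:,2],[2,50,98]) if s.any() else 0)
    S.append(d["frame"][130:340,240:440,::-1] if n=="scene" else d["frame"][150:360,260:460,::-1])
cv2.imwrite("pics/end.png",cv2.resize(np.hstack(S),None,fx=1.9,fy=1.9))
```

```text
8.3333 [ 482.68084897 -110.06350542  241.5277011 ] [  2.52661239  -6.54055736 -16.11256977] 0.36317701765580057
scene 185 [225.00430813 255.61127449 590.49747701]
side 280 [222.5266888  254.45872873 258.15097732]
```

View pics/end.png

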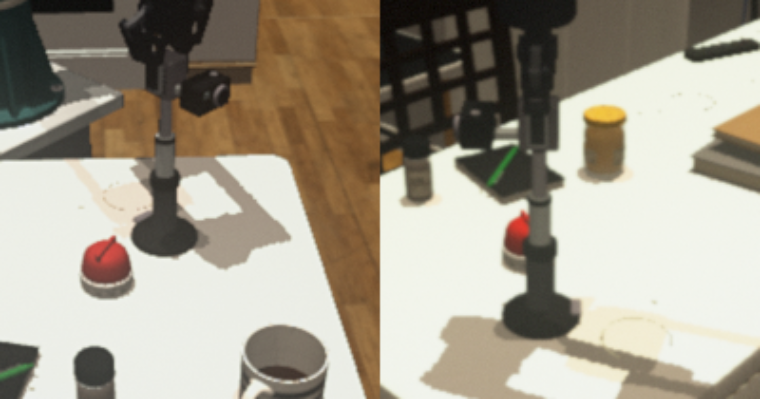

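Both tube sections are out, and the camera top is at about 256 mm (146 + 110). The pull is steady at 16 N against the stop, and the bystanders haven't moved.

```bash
python3 -c "
from workcell import r
print(r.job_done())"
```

```text
the job is handed in; nothing more can be done
None
```

The job is handed in: the stand is at its second stop (about 110 mm of rise), with the button squeezed flush and the arm still holding it at about 16 N of pull; the honey jar, timer and spice jar were not touched.

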